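Muddler out of its tube and into the drying stand

TASK

Pick up the metal utensil tube and tip it mouth down so that the wooden muddler inside slides part of the way out, then lay the tube back down flat on the slab and let go of it with the muddler's end showing. Draw the muddler out by that end, lay it flat in the drip tray, and slide the tray fully home into the bay under the drying stand; leave the tube lying on the slab and the other things where they are.

Things in the scene. Friction and masses are not known exactly. Their poses are not given: they have to be found in the camera images.
- tube: Bare metal square tube, loose on the slab, 42 x 42 mm outside, 180 long, walls 4 (inside 34 x 34), closed by a 6 mm wall at its +y end, open at -y (mouth, facing the robot's right). 0.26 kg. Origin: centre of its underside, 21 mm below the axis. Friction inside 0.36 to 0.54: contents slide when tipped 20 to 29 degrees, fast at 40, until stopped, e.g. by the slab; on the level they stay.
- tube_mouth (a point): Centre of the tube's open mouth: on the tube's axis, 90 mm from the tube's centre along its -y, 21 mm above its underside.
- muddler: Muddler: plain square wooden bar, 26 x 26 x 140 mm, long axis along its y, z up, 56 to 98 g. It starts wholly inside the tube, lying on the tube's lower wall near the closed end, its near end 16 to 33 mm behind the mouth, too deep for fingers. Origin: centre of its underside, 13 mm below its middle.
- muddler_end (a point): Centre of the muddler's end face at its -y end, the end nearest the tube's mouth (70 mm from its middle).
- muddler_butt (a point): Centre of the muddler's other end face, at its +y end, the end nearest the tube's closed end.
- tray: Drip tray: flat open stainless tray, 140 mm wide (x), 190 long (y), 22 high, walls and floor 4, loose, 0.32 to 0.52 kg. At the middle of its +y end wall stands an upright tab handle, 12 mm wide (x), 55 long (y, 95 to 150 from the tray's centre), 45 high. It lies in front of the stand, its -y end 25 to 50 mm from the bay's mouth, roughly but not exactly in line. Origin: centre of its underside.
- tray_tab (a point): Top of the tray's tab handle, 127.5 mm from the tray's centre along its +y and 45 mm above the tray's underside.
- stand: Fixed wooden stand, 180 mm wide (x), 190 deep (y), 72 high, two upright plates on its deck (up to 182 high, from 95 behind the front). Bay under the deck: open at the +y face, 148 wide, 62 high, 175 deep; flared cheeks reach 25 mm out in front. Origin: on the slab, middle of the bay's mouth; the tray goes in along -y. Home: tray's far end on the back wall, its centre 80 mm inside, tab outside.
- soap_dish: closed red plastic soap dish with a flap lid, 110 x 75 mm, 31 mm high, standing on the slab; origin at the centre of its underside. Leave alone.
- jar: empty glass jar with a steel screw lid, 72 mm across, 111 mm high; origin at the centre of its underside. Leave alone.
- cup: yellow plastic cup, 76 mm across, 95 mm high; origin at the centre of its underside. Leave alone.
- bottle: brown glass bottle, 60 mm across, 170 mm high; origin at the centre of its underside. Leave alone.
- spoon: wooden spoon, 200 mm long, lying on the slab. Leave alone.
- strainer: small stainless strainer, bowl 100 mm across and 34 mm high with an 80 mm straight handle along its +x; origin under the bowl's centre. Leave alone.
- scrub_block: cork scrubbing block, 90 x 55 x 30 mm; origin at the centre of its underside. Leave alone.
Not all that is in view belongs to the job. What is meant by the tube is not purple or yellow, and is the larger of those in its own colour.

How it is judged:
By the outcome, as a careful person would: the job done as asked, in the order asked, and still so for the second after the job is handed in, with the robot touching nothing.
It also fails if it takes over 61 s, if anything falls off the work surface, if the arm or the gripper's body presses on something with over 40 N, if the wrist force passes 120 N, or if a joint passes its speed limit or range.

ROBOT

A 6-joint arm with a two-finger parallel gripper is mounted at the origin on the work surface. World frame = base frame: x ahead of the robot, y to its left, z up, the work surface at z = 0. Lengths are in m, angles in rad, forces in N, time in s.
With the tool pointing down it reaches from about 0.375 to 0.975 m from the base axis. Payload 3.8 kg.
Tool frame: the origin (TCP) lies on the mounting face of the last link; the fingertips stand ctrl.finger_overhang ahead of it and the grasp point (between the pads) lies 147 mm ahead of it (ctrl.finger_overhang is the distance from the TCP to the fingertips, in m); z points along the fingers, y is the direction in which the jaws open and shut (so a half turn about z gives the same grasp; the last joint's range is limited). The gripper opens to 88 mm and grips with 3 to 60 N. Pads are 18 mm wide; open, the fingers measure 123 mm over their backs; the gripper's body (75 mm by 187 mm) begins 45 mm behind the grasp point.
Start: joints at [-1.372, 0.264, 1.604, -0, 1.274, -0.037], TCP at [0.158, -0.656, 0.405] pointing down, gripper open.
Joint ranges: [-2.63, 2.63], [-0.94, 2.18], [0.31, 2.57], [-1.31, 4.45], [0, 2.66], [-2.55, 2.55]. Speed limits (rad/s): [2.57, 2.57, 3.14, 3.14, 3.14, 3.14].

INTERFACE

Orientations are given as a rotation vector (axis times angle).
In Python, from plant import ctrl gives the robot as it stands.
- The arm moves only by the shell command python3 -m creep 'ROWS' [FORCE]. ROWS is JSON, a list that holds one entry, the list of rows, each a list of 7 numbers: the shift along the tool's x, y, z in mm, then the turn, a rotation vector about the tool's x, y, z in rad, then the closure, from 0 (fully open) to 1 (shut). A call has exactly 8 rows; each row is the pose to reach, as a shift and turn from the pose commanded when the call began, along the tool's axes at that moment; what a row does not reach only later rows make up. A row lasts 1/8 s, in which the tool goes at most 62.5 mm and 10.7 degrees, less where a joint would pass 70% of its speed; a pose out of reach is approached as far as the arm can. A call with a gripper value outside its range is refused whole. The fingers move at their own pace and stop on an object; FORCE is the grip in N (left out, the last holds). Time passes only in rows, so rows that repeat a pose let the fingers close, or fill a call up. It gives the time, the measured TCP pose, the force and the opening at its end, in the units of the state.
- ctrl.sense(): the state, without advancing time (a new reading comes with each control period).
- ctrl.snapshot(name): name is "scene" or "side" or "wrist"; returns a dict with "frame" (384x512x3 uint8, red, green, blue), "K" (3x3 intrinsics, pixels), "eye" and "rotation" of the camera in the world. Camera axes: x right, y up, looking along -z (the intrinsics and any distortion apply to the point x, -y, -z); pixel columns grow to the right and rows downward; lengths in m; the calibration is good to about 2 mm. A picture is of the moment at which its call begins. There is no depth.
- ctrl.hand_in(): hands the job in, once; it reports no verdict.
The state is a dict: "time_s": time; "qpos": joint angles; "qd": joint speeds; "effort": joint torques, N m; "tcp_pos": TCP position; "orientation": TCP orientation; "contact_force": force on the tool from outside, world axes, zero at the start; "torque": the same for the moment, N m; "width": finger opening in m.
Only numpy, scipy, OpenCV 4.12 (cv2) and the standard library are available. Lean on these libraries where they do the work, as an engineer would, in place of code of your own. Each camera call takes 0.05 s, during which the arm holds its last target.

## Working session

There is one attempt and no reset: what is moved stays moved. The work goes in short steps, Python scripts to look and compute and a shell command to move; the robot and the scene stay as the last step left them, time stands still between calls to the robot, and variables do not carry over. Pictures are saved under pics/ and viewed, and the job is handed in when it is done.

```bash
ls; mkdir -p pics; python3 - <<'E'
from plant import ctrl
import cv2
s=ctrl.sense();print(s);print(ctrl.finger_overhang)
for n in("scene","side","wrist"):
    d=ctrl.snapshot(n);cv2.imwrite(f"pics/{n}0.png",d["frame"][:,:,::-1]);print(n,d["K"],d["eye"],d["rotation"],d.keys())
E
```

```text
pics
{'time_s': 0.0, 'qpos': array([-1.37189973e+00,  2.64759174e-01,  1.60532625e+00, -2.20614233e-05,
        1.27369746e+00, -3.68951725e-02]), 'qd': array([ 0.00140822, -0.00056399, -0.0009163 , -0.00017789,  0.00196245,
        0.00033176]), 'effort': array([ 1.64388330e-03, -5.02112103e+01, -3.56873918e+01,  7.30354339e-02,
        2.95599620e-02, -1.58015341e-04]), 'tcp_pos': array([ 0.15762204, -0.65600318,  0.40340933]), 'orientation': array([-3.11761733e+00, -3.69276954e-01,  3.11170606e-04]), 'contact_force': array([-0.12182024,  0.36512013, -0.23669915]), 'torque': array([ 0.0092164 , -0.02652505,  0.00205866]), 'width': 0.08851711285818231}
0.166
scene [[436.25464909   0.         256.1378095 ]
 [  0.         436.25464909 188.90121353]
 [  0.           0.           1.        ]] [1.55334953 0.4353166  0.78253974] [0.68584768 0.89878564 1.69744911] dict_keys(['frame', 'K', 'eye', 'rotation'])
side [[392.12524452   0.         260.24297095]
 [  0.         392.12524452 183.78952205]
 [  0.           0.           1.        ]] [0.41971028 0.97807841 0.60882887] [ 0.06967224 -1.50135223 -2.69273981] dict_keys(['frame', 'K', 'eye', 'rotation'])
wrist [[265.20535444   0.         259.22901605]
 [  0.         265.20535444 195.53486462]
 [  0.           0.           1.        ]] [ 0.22128231 -0.64012624  0.38403865] [-0.21700465  0.17575174 -1.32632107] dict_keys(['frame', 'K', 'eye', 'rotation'])
```

View pics/scene0.png

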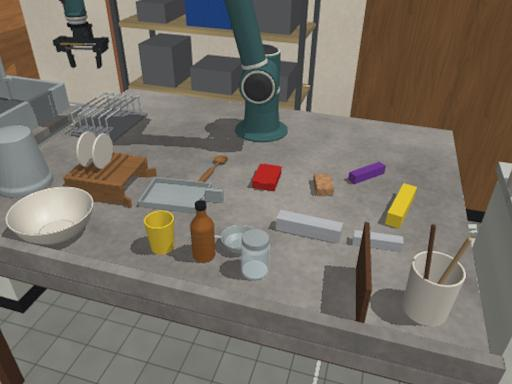

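View pics/side0.png

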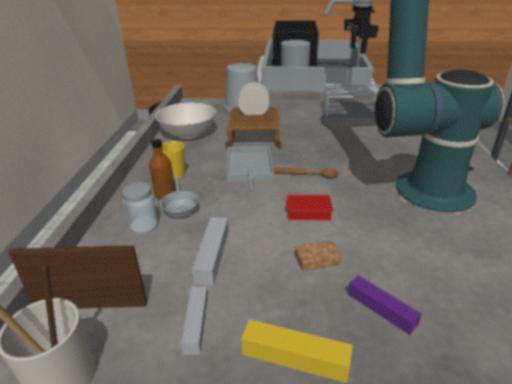

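View pics/wrist0.png

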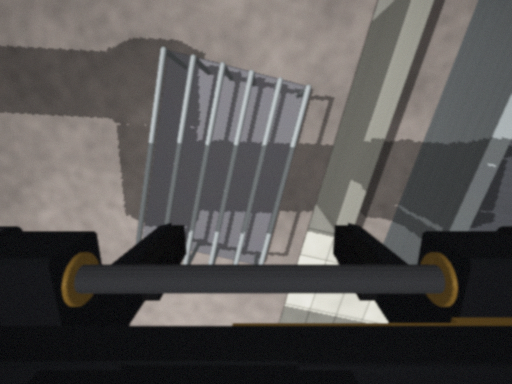

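The scene view shows the larger grey tube near (309,226), the tray at (180,193), and the stand at (107,175). I'll enlarge these and measure.

```bash
cat > h.py <<'E'
import numpy as np, cv2
from scipy.spatial.transform import Rotation as R
from plant import ctrl
CAL={}
def snap(n,tag):
    d=ctrl.snapshot(n);cv2.imwrite(f"pics/{tag}.png",d["frame"][:,:,::-1]);np.savez(f"pics/{tag}.npz",K=d["K"],eye=d["eye"],rotation=d["rotation"]);return d
def load(tag): return np.load(f"pics/{tag}.npz")
def ray(c,u,v):
    K=c["K"];x=(u-K[0,2])/K[0,0];y=(v-K[1,2])/K[1,1]
    return R.from_rotvec(c["rotation"]).apply([x,-y,-1.])
def at(c,u,v,z):
    d=ray(c,u,v);e=c["eye"];return e+d*(z-e[2])/d[2]
def proj(c,P):
    p=R.from_rotvec(c["rotation"]).inv().apply(np.atleast_2d(P)-c["eye"]);K=c["K"]
    return np.c_[K[0,0]*p[:,0]/-p[:,2]+K[0,2],K[1,1]*-p[:,1]/-p[:,2]+K[1,2]]
def crop(tag,u0,v0,w,h,s,out):
    im=cv2.imread(f"pics/{tag}.png")[v0:v0+h,u0:u0+w];cv2.imwrite(f"pics/{out}.png",cv2.resize(im,None,fx=s,fy=s,interpolation=cv2.INTER_CUBIC))
def tri(c1,p1,c2,p2):
    d1,d2=ray(c1,*p1),ray(c2,*p2);A=np.c_[d1,-d2];t=np.linalg.lstsq(A,c2["eye"]-c1["eye"],rcond=None)[0]
    a=c1["eye"]+d1*t[0];b=c2["eye"]+d2*t[1];return (a+b)/2,np.linalg.norm(a-b)
E
python3 - <<'E'
from h import *
for n in("scene","side"): snap(n,n+"0")
crop("scene0",260,200,150,60,5,"c1"); crop("side0",170,205,80,150,4,"c2"); crop("scene0",60,140,180,75,4,"c3"); crop("side0",215,75,75,120,5,"c4")
E
```

```text
(no output)
```

View pics/c1.png

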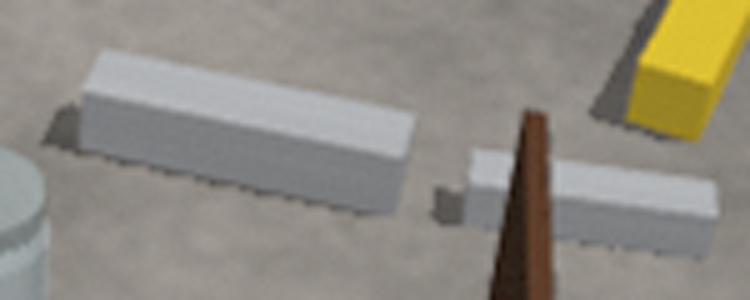

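View pics/c2.png

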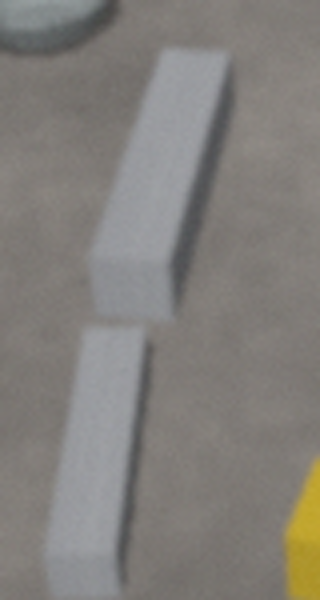

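View pics/c3.png

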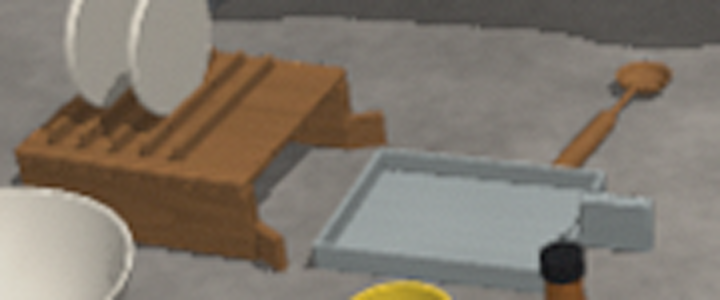

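View pics/c4.png

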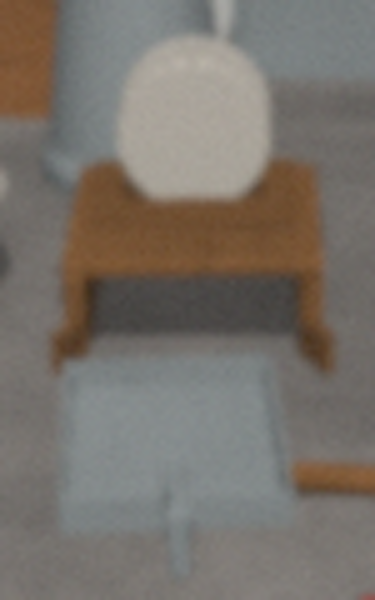

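```bash
cat > fit.py <<'E'
from h import *
from scipy.optimize import least_squares
def fit(obs,x0):  # obs: list (cam, local pt, pixel)
    def f(p):
        r=R.from_euler('z',p[2]);out=[]
        for c,P,q in obs: out+=list((proj(c,r.apply(P)+[p[0],p[1],0])[0]-q))
        return out
    s=least_squares(f,x0,loss='soft_l1');print(np.round(s.x,4),'yawdeg',round(np.degrees(s.x[2]),2),'res',np.round(s.fun,1));return s.x
E
python3 - <<'E'
from fit import *
A=load("scene0");B=load("side0")
def c1(u,v):return np.array([260+u/5,200+v/5])
def c2(u,v):return np.array([170+u/4,205+v/4])
def c3(u,v):return np.array([60+u/4,140+v/4])
def c4(u,v):return np.array([215+u/5,75+v/5])
for q in [c1(105,50),c1(82,92),c1(403,158),c1(413,115)]: print(at(A,*q,.042))
for q in [c2(165,50),c2(228,55),c2(172,262),c2(93,257)]: print('B',at(B,*q,.042))
x,y,t=.021,.09,.042
T=fit([(A,[-x,-y,t],c1(105,50)),(A,[x,-y,t],c1(82,92)),(A,[x,y,t],c1(403,158)),(A,[-x,y,t],c1(413,115)),
(B,[x,-y,t],c2(165,50)),(B,[-x,-y,t],c2(228,55)),(B,[-x,y,t],c2(172,262)),(B,[x,y,t],c2(93,257))],[.8,.2,0])
x,y,t=.07,.095,.022
fit([(A,[-x,-y,t],c3(378,150)),(A,[x,-y,t],c3(316,240)),(A,[-x,y,t],c3(605,175)),(A,[0,.095,.045],c3(583,197)),(A,[0,.15,.045],c3(653,200)),
(B,[x,-y,t],c4(62,362)),(B,[-x,-y,t],c4(270,362)),(B,[-x,y,0],c4(292,525)),(B,[x,y,0],c4(62,530)),(B,[x,y,t],c4(62,497))],[.6,-.2,0])
x=.09
fit([(A,[-x,0,.072],c3(345,70)),(A,[x,0,.072],c3(250,185)),(A,[x,-.19,.072],c3(18,150)),(B,[x,0,.072],c4(65,272)),(B,[-x,0,.072],c4(322,268)),(B,[-x,-.19,.072],c4(308,163)),(B,[x,-.19,.072],c4(85,165))],[.6,-.4,0])
# jar lid, strainer, red dish, cork
for n,u,v,z in[("jar",256,240,.111),("strainer",237,238,.034),("soap",267,174,.031),("bottle",201,206,.17),("cup",160,220,.095),("cork",323,182,.03),("smalltube_l",354,231,.0),("board top",366,228,.1),("board bot",362,315,0)]: print(n,at(A,u,v,z))
for n,u,v,z in[("jar",139,191,.111),("strainer",181,200,.034),("boardL",20,250,.1),("boardR",137,246,.1),("boardRb",145,303,0),("boardLb",30,305,0)]: print('B',n,at(B,u,v,z))
E
```

```text
[0.56701721 0.22359012 0.042     ]
[0.60919824 0.22090991 0.042     ]
[0.61304567 0.39972128 0.042     ]
[0.5738421  0.40002362 0.042     ]
B [0.59981354 0.22421864 0.042     ]
B [0.56094884 0.22702734 0.042     ]
B [0.56411059 0.40220404 0.042     ]
B [0.60502007 0.40111782 0.042     ]
[ 0.5842  0.3112 -0.0191] yawdeg -1.09 res [-0.2 -1.2  0.5 -1.2  0.7 -1.3  1.  -1.8 -1.2 -0.9  0.1 -1.3 -0.3 -0.2
 -0.9 -0.2]
[ 0.5418 -0.117   0.1288] yawdeg 7.38 res [ 0.7 -1.4 -0.2  0.4  0.4 -1.9 -0.  -1.6  0.1 -0.5 -0.1 -0.9 -0.3 -2.3
  0.  -0.5 -0.6  0.3 -1.   0.5]
[ 0.5405 -0.2511  0.0759] yawdeg 4.35 res [ 1.7 -1.3  0.1 -1.   0.1 -0.2 -1.7 -1.7 -0.2 -1.5  0.4 -0.6 -2.2 -0.4]
jar [0.79293513 0.21587341 0.111     ]
strainer [0.71317368 0.1404202  0.034     ]
soap [0.37314487 0.12847305 0.031     ]
bottle [0.78013839 0.07412095 0.17      ]
cup [ 0.77388083 -0.04606636  0.095     ]
cork [0.36330709 0.31188655 0.03      ]
smalltube_l [0.54542997 0.43378505 0.        ]
board top [0.65307779 0.46145207 0.1       ]
board bot [0.84449448 0.4837907  0.        ]
B jar [0.76740767 0.22210897 0.111     ]
B strainer [0.69559883 0.14202314 0.034     ]
B boardL [0.93752999 0.42837243 0.1       ]
B boardR [0.71139386 0.40304036 0.1       ]
B boardRb [0.69422836 0.45756406 0.        ]
B boardLb [0.92155977 0.47687511 0.        ]
```

```bash
cat >> h.py <<'E'
G=0.147
def Rt(yaw,tilt=0): # tool: tool x at world yaw, z down, then tilt about world-horizontal tool y
    x=np.array([np.cos(yaw),np.sin(yaw),0]);z=np.array([0,0,-1.]);y=np.cross(z,x)
    return R.from_matrix(np.c_[x,y,z])*R.from_rotvec([0,tilt,0])
def rows(gp,Rg,gp0=None,R0=None):
    """shift(mm)/turn from start pose to grasp pt gp, orient Rg"""
    if R0 is None:
        s=ctrl.sense();R0=R.from_rotvec(s["orientation"]);p0=s["tcp_pos"]
    else: p0=np.array(gp0)-R0.apply([0,0,G])
    p=np.array(gp)-Rg.apply([0,0,G])
    return np.r_[np.round(R0.inv().apply(p-p0)*1000,1),np.round((R0.inv()*Rg).as_rotvec(),4)]
def st():
    s=ctrl.sense();r=R.from_rotvec(s["orientation"]);print('t',round(s["time_s"],2),'gp',np.round(s["tcp_pos"]+r.apply([0,0,G]),4),'Rz',np.round(r.as_matrix()[:,2],3),'yawx',round(np.degrees(np.arctan2(*r.as_matrix()[[1,0],0])),2),'F',np.round(s["contact_force"],1),'w',round(s["width"],4))
E
python3 - <<'E'
from h import *
st()
print(rows([.585,.27,.22],Rt(np.pi/2-.019)))
E
```

```text
t 0.25 gp [ 0.1576 -0.656   0.257 ] Rz [-0.     0.001 -1.   ] yawx 13.51 F [ 0.3  0.2 -0.1] w 0.0886
[ 6.319e+02 -8.007e+02  3.800e+01 -9.000e-04 -8.000e-04 -1.316e+00]
```

```bash
python3 -m creep '[[[632,-801,38,0,0,-1.316,0],[632,-801,38,0,0,-1.316,0],[632,-801,38,0,0,-1.316,0],[632,-801,38,0,0,-1.316,0],[632,-801,38,0,0,-1.316,0],[632,-801,38,0,0,-1.316,0],[632,-801,38,0,0,-1.316,0],[632,-801,38,0,0,-1.316,0]]]' 40; python3 - <<'E'
from h import *
st()
print(rows([.585,.27,.22],Rt(np.pi/2-.019)))
E
```

```text
time_s: 1.25
tcp_pos: [0.3673, -0.2007, 0.3863]
orientation: [2.24, 2.201, 0.001]
contact_force: [1.5, -0.6, 0.1]
width: 0.0882
t 1.25 gp [ 0.3675 -0.2008  0.2393] Rz [ 0.001 -0.001 -1.   ] yawx 88.97 F [ 1.5 -0.6  0.1] w 0.0882
[4.746e+02 2.092e+02 1.930e+01 1.200e-03 6.000e-04 1.100e-03]
```

```bash
python3 -m creep '[[[475,209,20,0,0,0,0],[475,209,20,0,0,0,0],[475,209,20,0,0,0,0],[475,209,20,0,0,0,0],[475,209,20,0,0,0,0],[475,209,20,0,0,0,0],[475,209,20,0,0,0,0],[475,209,20,0,0,0,0]]]'; python3 - <<'E'
from h import *
st()
snap("wrist","w1")
E
```

```text
time_s: 2.25
tcp_pos: [0.5774, 0.2529, 0.3667]
orientation: [2.242, 2.2, 0.0]
contact_force: [-0.1, 0.3, 0.6]
width: 0.088
t 2.25 gp [0.5774 0.2529 0.2197] Rz [ 0. -0. -1.] yawx 88.94 F [-0.1  0.3  0.6] w 0.088
```

View pics/w1.png

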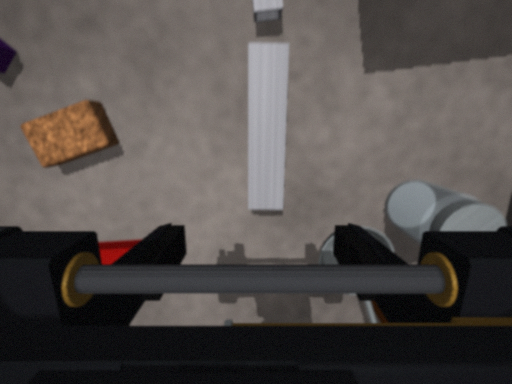

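Wrist view: tube from (248–290, 42) to (249–283, 210), mouth toward the bottom; strainer rim at (325–390, 230+), jar to the right.

```bash
python3 - <<'E'
from h import *
c=load("w1");print(c["eye"],R.from_rotvec(c["rotation"]).as_matrix()[:,2])
for q in[(248,42),(290,42),(283,210),(249,210)]: print(at(c,*q,.042))
for q in[(358,260),(325,250)]:print('strainer',at(c,*q,.034))
crop("w1",230,20,90,210,2.8,"c5")
E
```

```text
[0.57857745 0.31895907 0.34726627] [0.00478272 0.2548353  0.96697265]
[0.56846853 0.40267688 0.042     ]
[0.61183735 0.40188282 0.042     ]
[0.6054414  0.21992236 0.042     ]
[0.56438554 0.22067089 0.042     ]
strainer [0.70432506 0.14705624 0.034     ]
strainer [0.66062361 0.16212381 0.034     ]
```

View pics/c5.png

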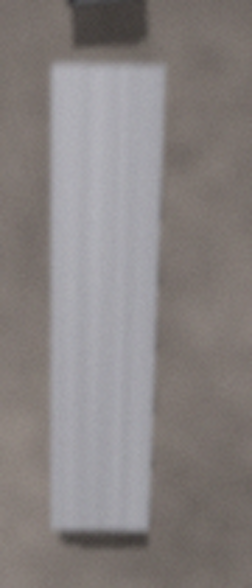

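```bash
python3 - <<'E'
from h import *
print(rows([.5875,.308,.024],Rt(np.pi/2-.025)))
E
```

```text
[ 4.850e+01  6.700e+00  1.951e+02  2.400e-03 -5.400e-03  8.400e-03]
```

```bash
python3 - <<'E'
from h import *
st()
print(rows([.5875,.308,.024],Rt(np.pi/2-.025)))
E
```

```text
t 2.3 gp [0.5798 0.2594 0.2188] Rz [ 0.002  0.005 -1.   ] yawx 89.05 F [3.2 4.6 0.4] w 0.0879
[ 4.850e+01  6.700e+00  1.951e+02  2.400e-03 -5.400e-03  8.400e-03]
```

```bash
python3 -m creep '[[[48,7,60,0,0,0.008,0],[48,7,120,0,0,0.008,0],[48,7,165,0,0,0.008,0],[48,7,180,0,0,0.008,0],[48,7,190,0,0,0.008,0],[48,7,190,0,0,0.008,0],[48,7,190,0,0,0.008,0],[48,7,190,0,0,0.008,0]]]' 50; python3 - <<'E'
from h import *
st()
snap("side","s2");crop("side",0,0,1,1,1,"x") if 0 else None
crop("s2",120,120,160,200,3,"c6")
E
```

```text
time_s: 3.3
tcp_pos: [0.5856, 0.2989, 0.1789]
orientation: [2.251, 2.19, 0.005]
contact_force: [-1.0, -0.2, -0.0]
width: 0.088
t 3.3 gp [0.586  0.2991 0.0319] Rz [ 0.003  0.001 -1.   ] yawx 88.44 F [-1.  -0.2 -0. ] w 0.088
```

View pics/c6.png

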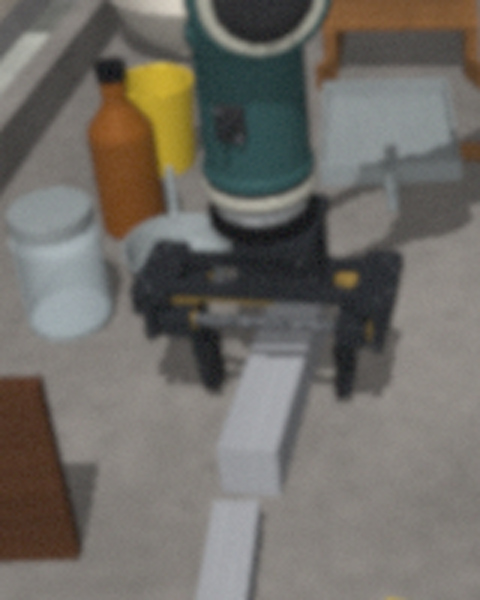

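Fingers straddle the tube (crop (210,385) and (345,395)). Closing.

```bash
python3 -m creep '[[[6,1,6,0,0,0,0],[6,1,6,0,0,0,0.3],[6,1,6,0,0,0,0.7],[6,1,6,0,0,0,0.7],[6,1,6,0,0,0,0.7],[6,1,6,0,0,0,0.7],[6,1,6,0,0,0,0.7],[6,1,6,0,0,0,0.7]]]' 50; python3 - <<'E'
from h import *
st()
# tilted target: choose desired muddler stop
for th in(40,42):
  t=np.radians(th)
  for h in(.03,.035): # inner lower mouth edge height
    # rel to tube axis: grasp point at axis+~.005 above, 6mm from centre
    print(th,h,'axis z at centre',h+.09*np.sin(t)+.017*np.cos(t),'protrusion',h/np.sin(t))
E
```

```text
time_s: 4.35
tcp_pos: [0.586, 0.3046, 0.1709]
orientation: [2.251, 2.191, 0.0]
contact_force: [-0.6, -0.2, -0.4]
width: 0.0414
t 4.35 gp [0.586  0.3046 0.0239] Rz [ 0.  0. -1.] yawx 88.45 F [-0.6 -0.2 -0.4] w 0.0414
40 0.03 axis z at centre 0.10087364040481114 protrusion 0.04667171480581237
40 0.035 axis z at centre 0.10587364040481115 protrusion 0.05445033394011444
42 0.03 axis z at centre 0.10285521660541294 protrusion 0.04483429649593826
42 0.035 axis z at centre 0.10785521660541295 protrusion 0.052306679245261306
```

```bash
python3 -m creep '[[[0,0,-36,0,0,0,0.7],[-25.5,0,-49,0,0.175,0,0.7],[-50,0,-55,0,0.349,0,0.7],[-73.5,0,-54,0,0.524,0,0.7],[-94.7,0,-48.5,0,0.70,0,0.7],[-98.4,0,-45,0,0.733,0,0.7],[-98.4,0,-45,0,0.733,0,0.7],[-98.4,0,-45,0,0.733,0,0.7]]]' 60; python3 - <<'E'
from h import *
st()
snap("scene","s3");snap("side","s3b")
crop("s3",230,120,150,130,5,"c7");crop("s3b",140,120,150,150,4,"c7b")
E
```

```text
time_s: 5.35
tcp_pos: [0.5832, 0.2065, 0.2157]
orientation: [-1.822, -1.774, -0.698]
contact_force: [0.2, -0.9, -2.6]
width: 0.0417
t 5.35 gp [0.5858 0.3047 0.1064] Rz [ 0.018  0.668 -0.744] yawx 88.48 F [ 0.2 -0.9 -2.6] w 0.0417
```

View pics/c7.png

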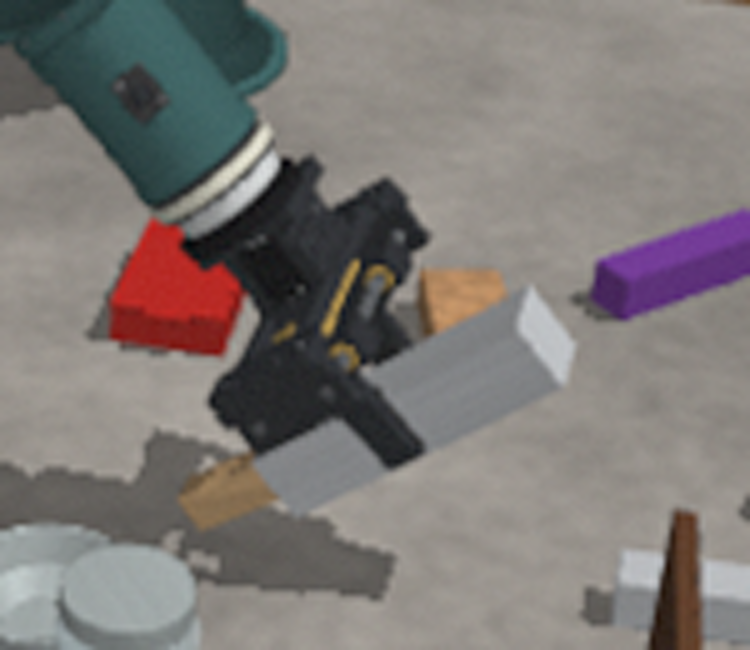

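View pics/c7b.png

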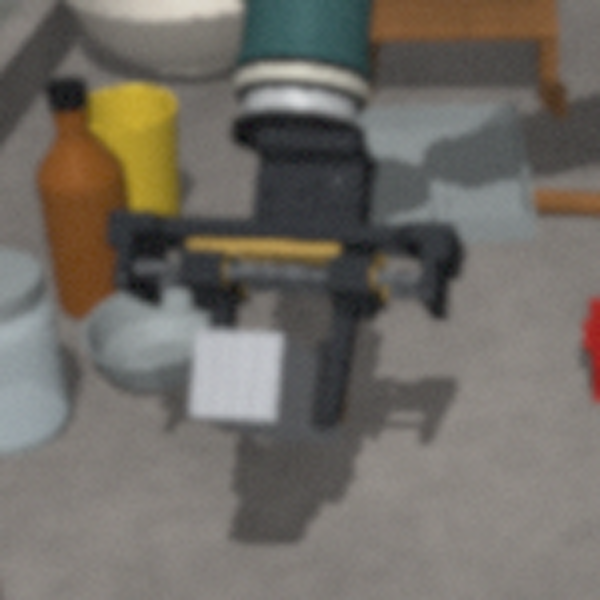

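Muddler shows ~50 mm at the mouth (crop (180–275, 455–525)), resting on the slab. Level it while tracking the slab.

```bash
python3 - <<'E'
from h import *
y=np.radians(88.45);R0=Rt(y,.733);g0=[.586,.3047,.1067]
for th,z in[(.55,.090),(.37,.070),(.18,.047),(0,.030),(0,.024)]:
    print(rows([.586,.3047,z],Rt(y,th),g0,R0))
E
```

```text
[15.6   -0.    14.9    0.    -0.183  0.   ]
[27.6   -0.    36.9    0.    -0.363  0.   ]
[37.3   -0.    66.3    0.    -0.553  0.   ]
[47.    -0.    94.8    0.    -0.733  0.   ]
[43.    -0.    99.2    0.    -0.733  0.   ]
```

```bash
python3 -m creep '[[[15.6,0,15,0,-0.183,0,0.7],[27.6,0,37,0,-0.363,0,0.7],[37.3,0,66,0,-0.553,0,0.7],[47,0,94.5,0,-0.733,0,0.7],[44,0,98,0,-0.733,0,0.7],[43.5,0,99,0,-0.733,0,0.7],[43,0,99.2,0,-0.733,0,0.7],[43,0,99.2,0,-0.733,0,0.7]]]' 60; python3 - <<'E'
from h import *
st()
snap("scene","s4");snap("side","s4b")
crop("s4",230,150,150,100,5,"c8")
E
```

```text
time_s: 6.45
tcp_pos: [0.5863, 0.3031, 0.1713]
orientation: [-2.253, -2.188, -0.001]
contact_force: [-0.2, 0.0, -3.7]
width: 0.0415
t 6.45 gp [0.5863 0.3032 0.0243] Rz [-0.     0.001 -1.   ] yawx 88.33 F [-0.2  0.  -3.7] w 0.0415
```

View pics/c8.png

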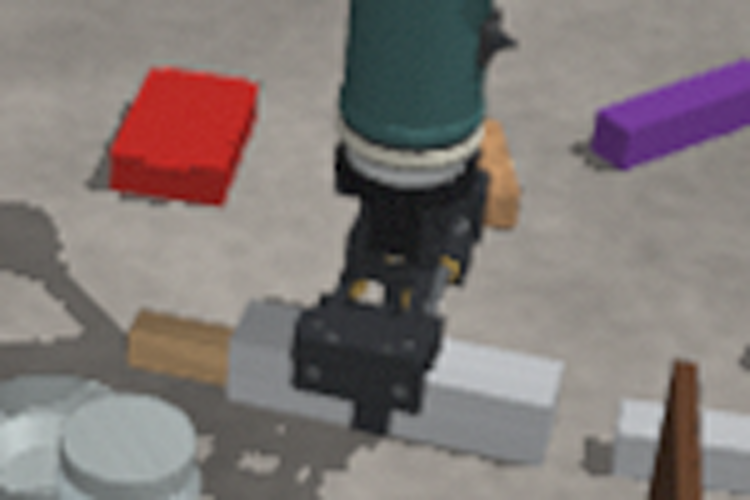

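```bash
python3 -m creep '[[[0,0,1.5,0,0,0,0.7],[0,0,1.5,0,0,0,0.7],[0,0,1.5,0,0,0,0],[0,0,1.5,0,0,0,0],[0,0,1.5,0,0,0,0],[0,0,1.5,0,0,0,0],[0,0,-40,0,0,0,0],[0,0,-75,0,0,0,0]]]' 50; python3 - <<'E'
from h import *
st()
snap("scene","s5");snap("side","s5b")
crop("s5",240,190,120,70,6,"c9");crop("s5b",160,160,100,130,4.5,"c9b")
E
```

```text
time_s: 7.55
tcp_pos: [0.5858, 0.3046, 0.2464]
orientation: [-2.251, -2.191, 0.001]
contact_force: [0.9, 0.3, -0.0]
width: 0.0881
t 7.55 gp [0.5857 0.3046 0.0994] Rz [-0.001 -0.    -1.   ] yawx 88.46 F [ 0.9  0.3 -0. ] w 0.0881
```

View pics/c9.png

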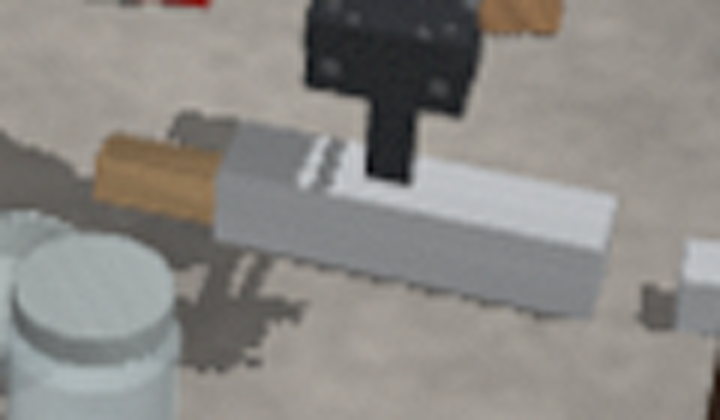

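View pics/c9b.png

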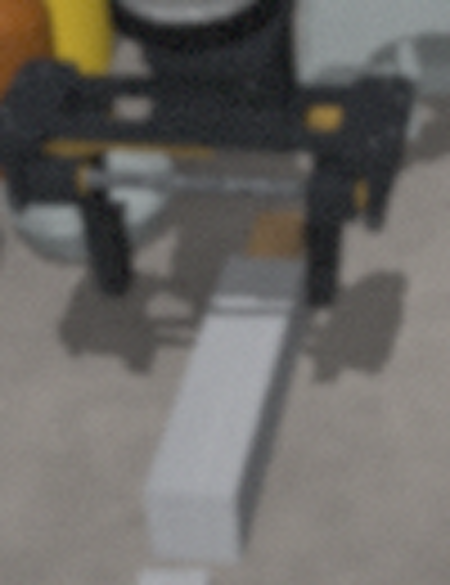

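Tube flat; muddler end's top corners at crop (110,135) and (97,168).

```bash
python3 - <<'E'
from h import *
c=load("s5");f=lambda u,v:(240+(u+.5)/6-.5,190+(v+.5)/6-.5)
for q in[(110,135),(97,168),(95,195)]:print(at(c,*f(*q),.030))
print(at(c,*f(95,195),.004))
for q in[(240,122),(217,182),(600,250),(615,195)]:print('tube',at(c,*f(*q),.042))
E
```

```text
[0.58117685 0.1590999  0.03      ]
[0.60803225 0.16065846 0.03      ]
[0.62809965 0.16572721 0.03      ]
[0.59613258 0.15641298 0.004     ]
tube [0.56786364 0.21962637 0.042     ]
tube [0.6164247  0.22091838 0.042     ]
tube [0.6123872  0.39691153 0.042     ]
tube [0.57015435 0.39812766 0.042     ]
```

```bash
python3 -m creep '[[[-60,1,0,0,0,0,0.3],[-121,1,0,0,0,0,0.3],[-121,1,40,0,0,0,0.3],[-121,1,65,0,0,0,0.3],[-121,1,74,0,0,0,0.3],[-121,1,74,0,0,0,0.3],[-121,1,74,0,0,0,0.3],[-121,1,74,0,0,0,0.3]]]' 40; python3 - <<'E'
from h import *
st()
snap("scene","s6");snap("side","s6b")
crop("s6",230,170,120,80,6,"d1");crop("s6b",140,140,120,120,5,"d1b")
E
```

```text
time_s: 8.65
tcp_pos: [0.5843, 0.184, 0.1732]
orientation: [2.25, 2.191, 0.003]
contact_force: [0.0, 0.2, 0.3]
width: 0.0616
t 8.65 gp [0.5847 0.1841 0.0262] Rz [ 0.002  0.001 -1.   ] yawx 88.48 F [0.  0.2 0.3] w 0.0616
```

View pics/d1.png

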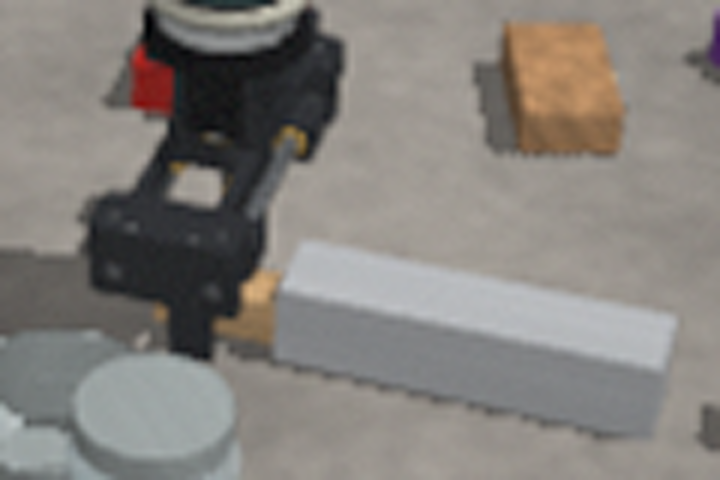

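View pics/d1b.png

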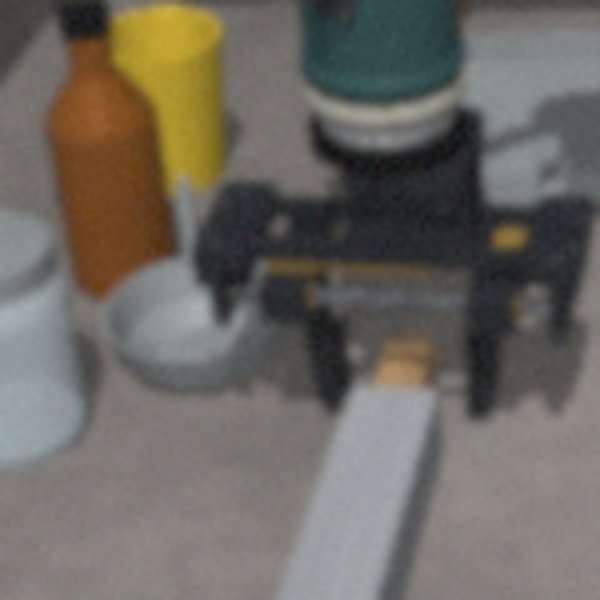

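Fingers straddle the muddler and clear the strainer. Close, then draw out along the axis.

```bash
python3 -m creep '[[[0,0,0,0,0,0,0.8],[0,0,0,0,0,0,0.8],[0,0,0,0,0,0,0.8],[0,0,0,0,0,0,0.8],[0,0,0,0,0,0,0.8],[-10,0,-2,0,0,0,0.8],[-30,0,-3,0,0,0,0.8],[-60,0,-3,0,0,0,0.8]]]' 45; python3 - <<'E'
from h import *
st()
E
```

```text
time_s: 9.75
tcp_pos: [0.5819, 0.1224, 0.175]
orientation: [2.25, 2.192, -0.0]
contact_force: [0.7, -0.1, 0.2]
width: 0.0257
t 9.75 gp [0.5819 0.1223 0.028 ] Rz [ 0. -0. -1.] yawx 88.51 F [ 0.7 -0.1  0.2] w 0.0257
```

```bash
python3 -m creep '[[[-25,0,0,0,0,0,0.8],[-45,0,0,0,0,0,0.8],[-65,0,-20,0,0,0,0.8],[-75,0,-70,0,0,0,0.8],[-75,0,-100,0,0,0,0.8],[-75,0,-100,0,0,0,0.8],[-75,0,-100,0,0,0,0.8],[-75,0,-100,0,0,0,0.8]]]' 45; python3 - <<'E'
from h import *
st()
snap("scene","s7");snap("side","s7b");snap("wrist","s7w")
E
```

```text
time_s: 10.75
tcp_pos: [0.579, 0.0486, 0.2729]
orientation: [-2.249, -2.19, 0.004]
contact_force: [-0.7, -0.9, -1.6]
width: 0.0258
t 10.75 gp [0.5785 0.0486 0.1259] Rz [-0.004 -0.    -1.   ] yawx 88.47 F [-0.7 -0.9 -1.6] w 0.0258
```

View pics/s7.png

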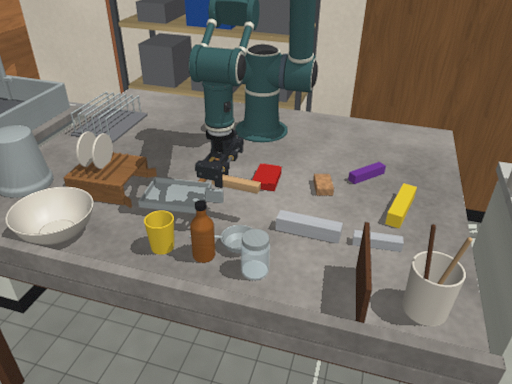

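View pics/s7b.png

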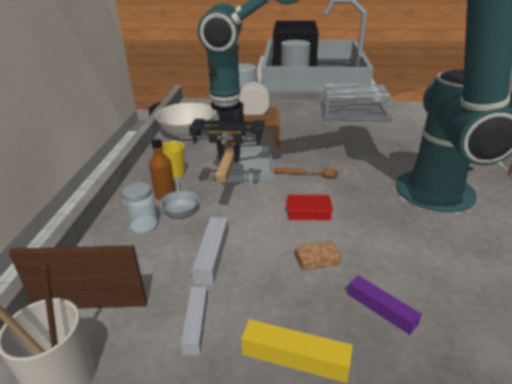

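View pics/s7w.png

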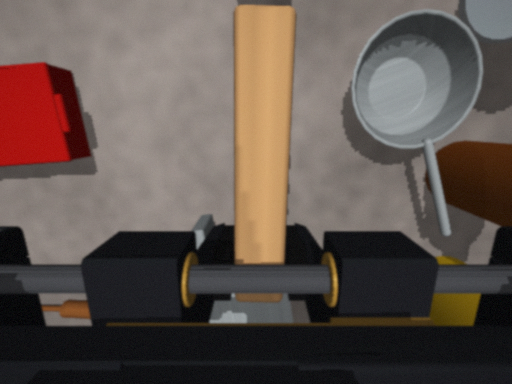

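```bash
python3 - <<'E'
from h import *
c=load("s7w")
for u,v,w in[(264.5,8,59),(261,230,51)]:
    d=ray(c,u,v); print(c["eye"]+d*265.2*.026/w)
print(rows([.548,-.163,.10],Rt(np.radians(97.4))))
st()
E
```

```text
[0.58405157 0.16482363 0.11949841]
[0.57998419 0.06332249 0.12732714]
[-2.125e+02 -2.570e+01  2.650e+01 -2.800e-03 -0.000e+00 -1.558e-01]
t 10.9 gp [0.579  0.0487 0.1263] Rz [-0.003 -0.    -1.   ] yawx 88.47 F [-0.2 -0.8 -1.5] w 0.0253
```

```bash
python3 -m creep '[[[-60,-7,0,0,0,-0.05,0.8],[-120,-14,10,0,0,-0.1,0.8],[-180,-22,20,0,0,-0.156,0.8],[-212,-26,26,0,0,-0.156,0.8],[-212,-26,26,0,0,-0.156,0.8],[-212,-26,26,0,0,-0.156,0.8],[-212,-26,26,0,0,-0.156,0.8],[-212,-26,26,0,0,-0.156,0.8]]]' 45; python3 - <<'E'
from h import *
st()
snap("scene","s8");snap("side","s8b");snap("wrist","s8w")
crop("s8",90,110,150,110,5,"d2");crop("s8b",200,60,110,140,4,"d2b")
E
```

```text
time_s: 11.9
tcp_pos: [0.5486, -0.1615, 0.2491]
orientation: [2.071, 2.362, 0.0]
contact_force: [0.2, -0.3, -0.3]
width: 0.0258
t 11.9 gp [ 0.5487 -0.1615  0.1021] Rz [ 0.  0. -1.] yawx 97.49 F [ 0.2 -0.3 -0.3] w 0.0258
```

View pics/d2.png

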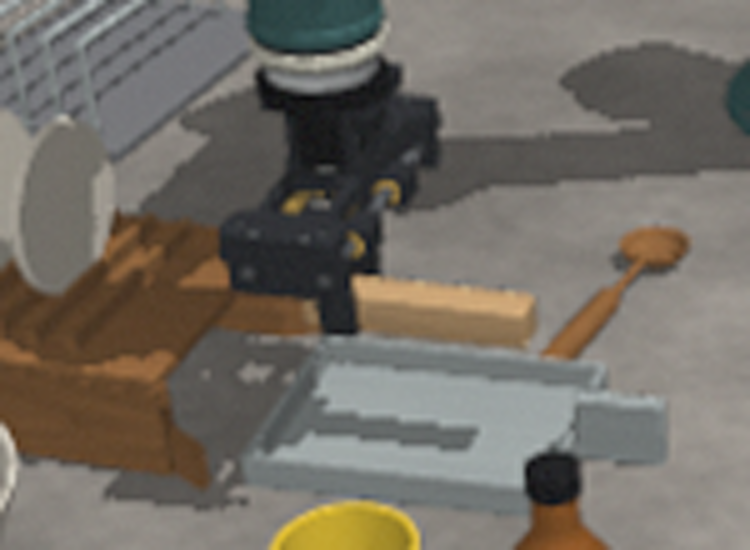

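View pics/d2b.png

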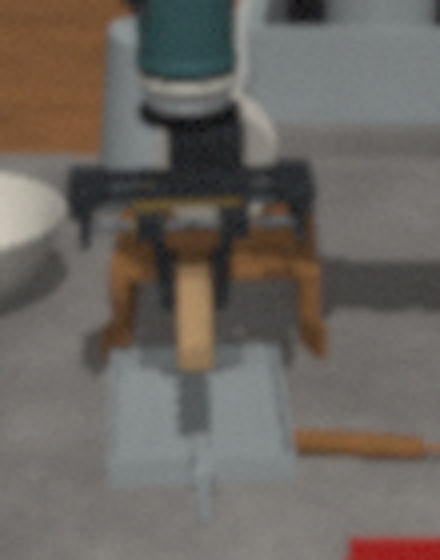

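View pics/s8w.png

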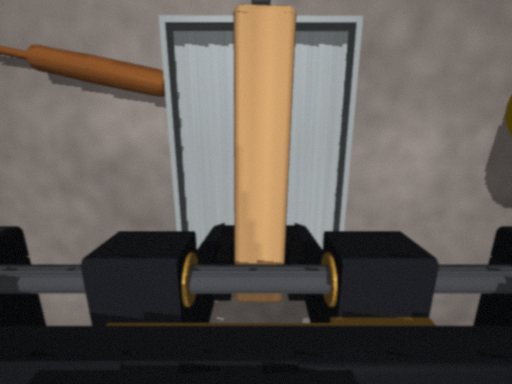

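```bash
python3 - <<'E'
from h import *
c=load("s8w")
a,b=at(c,161,17,.022),at(c,362,17,.022);print(a,b,np.linalg.norm(a-b))
d,e=at(c,183,230,.022),at(c,343,230,.022);print(d,e,np.linalg.norm(d-e))
m=(a+b)/2;ax=(b-a)/np.linalg.norm(b-a);yaw=np.arctan2(ax[1],ax[0]);print('yaw',np.degrees(yaw))
yv=np.array([-np.sin(yaw),np.cos(yaw),0]);print('centre',m-yv*.095)
md=(m-(d+e)/2);print('yaw by axis',np.degrees(np.arctan2(-md[0],md[1])))
E
```

```text
[ 0.46364157 -0.03342907  0.022     ] [ 0.60066385 -0.01542598  0.022     ] 0.13819991123419498
[ 0.48767878 -0.18843558  0.022     ] [ 0.62065173 -0.17096789  0.022     ] 0.1341153440550256
yaw 7.485109338902722
centre [ 0.54452822 -0.11861801  0.022     ]
yaw by axis 8.068804553523963
```

```bash
python3 -m creep '[[[-3,2,30,0,0,0,0.8],[-3,2,55,0,0,0,0.8],[-3,2,66,0,0,0,0.8],[-3,2,71,0,0,0,0.8],[-3,2,74,0,0,0,0.8],[-3,2,75,0,0,0,0.8],[-3,2,75,0,0,0,0.8],[-3,2,75,0,0,0,0.8]]]' 40; python3 - <<'E'
from h import *
st()
E
```

```text
time_s: 13.05
tcp_pos: [0.5509, -0.1654, 0.1744]
orientation: [2.073, 2.359, 0.0]
contact_force: [-0.6, -0.2, -1.5]
width: 0.0259
t 13.05 gp [ 0.551  -0.1654  0.0274] Rz [ 0.001 -0.    -1.   ] yawx 97.39 F [-0.6 -0.2 -1.5] w 0.0259
```

```bash
python3 -m creep '[[[0,0,1,0,0,0,0.8],[0,0,1,0,0,0,0.8],[0,0,1,0,0,0,0.45],[0,0,1,0,0,0,0.45],[0,0,1,0,0,0,0.45],[0,0,1,0,0,0,0.45],[0,0,-40,0,0,0,0.45],[0,0,-90,0,0,0,0.45]]]' 40; python3 - <<'E'
from h import *
st()
snap("scene","s9");snap("side","s9b")
crop("s9",90,110,150,110,5,"d3");crop("s9b",200,60,110,140,4,"d3b")
E
```

```text
time_s: 14.05
tcp_pos: [0.5499, -0.165, 0.2634]
orientation: [-2.071, -2.357, 0.002]
contact_force: [0.7, 0.3, 0.2]
width: 0.0487
t 14.05 gp [ 0.5494 -0.1649  0.1164] Rz [-0.003  0.001 -1.   ] yawx 97.39 F [0.7 0.3 0.2] w 0.0487
```

View pics/d3.png

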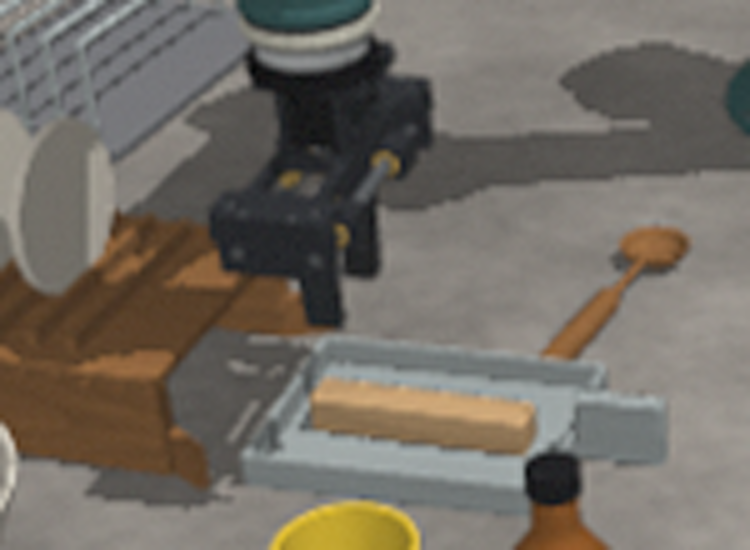

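View pics/d3b.png

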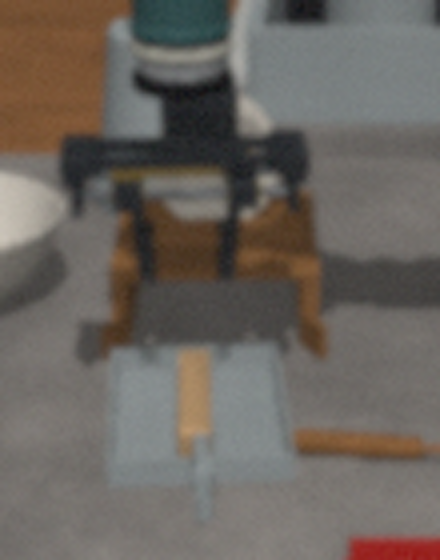

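Muddler flat in the tray (crop (310–535, 380–450)). I'll look at the bay from above with the wrist camera to pin the stand's pose.

```bash
python3 -m creep '[[[0,0,-60,0,0,0,0.45],[-20,0,-110,0,0,0,0.3],[-60,0,-150,0,0,0.03,0.3],[-105,0,-165,0,0,0.055,0.3],[-105,0,-165,0,0,0.055,0.3],[-105,0,-165,0,0,0.055,0.3],[-105,0,-165,0,0,0.055,0.3],[-105,0,-165,0,0,0.055,0.3]]]'; python3 - <<'E'
from h import *
st()
snap("wrist","w10")
E
```

```text
time_s: 15.15
tcp_pos: [0.5641, -0.2684, 0.428]
orientation: [-2.135, -2.302, 0.0]
contact_force: [-0.2, 0.0, -0.1]
width: 0.0615
t 15.15 gp [ 0.5638 -0.2683  0.281 ] Rz [-0.001  0.001 -1.   ] yawx 94.31 F [-0.2  0.  -0.1] w 0.0615
```

View pics/w10.png

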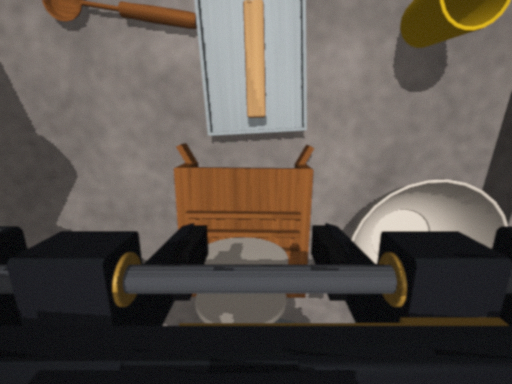

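Excellent view: deck front edge (175–313, 167), cheeks at (187,155) and (303,155), tray's −y end (208–306, 132). Enlarge.

```bash
python3 - <<'E'
from h import *
crop("w10",160,110,170,110,4.6,"d4")
E
```

```text
(no output)
```

View pics/d4.png

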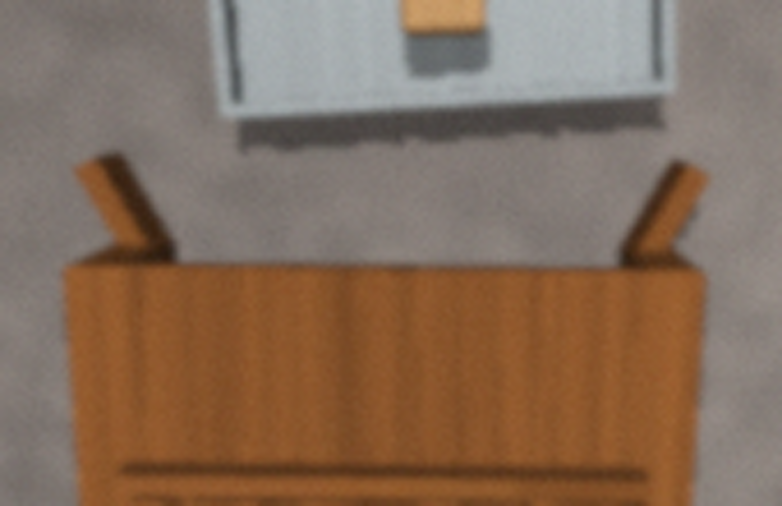

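```bash
python3 - <<'E'
from h import *
c=load("w10");f=lambda u,v:(160+(u+.5)/4.6-.5,110+(v+.5)/4.6-.5)
def pr(n,p,q,z):
    a,b=at(c,*f(*p),z),at(c,*f(*q),z);d=b-a
    print(n,a[:2].round(4),b[:2].round(4),'mid',((a+b)/2)[:2].round(4),'len',np.linalg.norm(d).round(4),'yaw',np.degrees(np.arctan2(d[1],d[0])).round(2));return a,b
a,b=pr('deck front',(66,269),(705,268),.072)
a2,b2=pr('deck rear pts',(80,500),(693,500),.072)
m=(a2+b2)/2-(a+b)/2;print('axis yaw',np.degrees(np.arctan2(m[0],-m[1])))
pr('groove',(122,470),(647,474),.072)
pr('cheek in',(122,153),(678,162),.03)
pr('cheek out',(78,170),(708,178),.03)
t,u=pr('tray -y',(221,116),(676,92),.022)
E
python3 - <<'E'
from h import *
st()
E
```

```text
deck front [ 0.4538 -0.2627] [ 0.6307 -0.249 ] mid [ 0.5422 -0.2558] len 0.1774 yaw 4.43
deck rear pts [ 0.4574 -0.3305] [ 0.6358 -0.3169] mid [ 0.5466 -0.3237] len 0.1789 yaw 4.36
axis yaw 3.7126981722376162
groove [ 0.4696 -0.3203] [ 0.6215 -0.31  ] mid [ 0.5456 -0.3151] len 0.1522 yaw 3.9
cheek in [ 0.4579 -0.2332] [ 0.6273 -0.223 ] mid [ 0.5426 -0.2281] len 0.1697 yaw 3.42
cheek out [ 0.4445 -0.2393] [ 0.637  -0.2271] mid [ 0.5407 -0.2332] len 0.1929 yaw 3.62
tray -y [ 0.4862 -0.2202] [ 0.6255 -0.2025] mid [ 0.5559 -0.2114] len 0.1405 yaw 7.27
t 15.2 gp [ 0.564  -0.2684  0.2812] Rz [-0.001  0.001 -1.   ] yawx 94.31 F [0.6 0.6 0.6] w 0.0618
```

```bash
python3 - <<'E'
from h import *
y0=np.radians(94.31);print(rows([.5266,.0147,.11],Rt(np.radians(97.4)),[.564,-.2684,.2812],Rt(y0)))
E
```

```text
[ 2.851e+02 -1.600e+01  1.712e+02  0.000e+00  0.000e+00 -5.390e-02]
```

```bash
python3 -m creep '[[[60,-3,0,0,0,0,0.3],[120,-6,0,0,0,-0.02,0.3],[170,-10,35,0,0,-0.054,0.3],[220,-14,70,0,0,-0.054,0.3],[265,-15,110,0,0,-0.054,0.3],[285,-16,150,0,0,-0.054,0.3],[285,-16,171,0,0,-0.054,0.3],[285,-16,171,0,0,-0.054,0.3]]]'; python3 - <<'E'
from h import *
st()
snap("scene","s11");snap("side","s11b")
st()
crop("s11",110,120,150,110,5,"d5");crop("s11b",200,60,110,140,4,"d5b")
E
```

```text
time_s: 16.2
tcp_pos: [0.5258, 0.0144, 0.2559]
orientation: [-2.071, -2.358, 0.005]
contact_force: [-0.0, 0.2, 0.1]
width: 0.0618
t 16.2 gp [0.5251 0.0144 0.1089] Rz [-0.005  0.    -1.   ] yawx 97.42 F [-0.   0.2  0.1] w 0.0618
t 16.3 gp [0.5276 0.0137 0.1115] Rz [ 0.001 -0.    -1.   ] yawx 97.35 F [ 0.2 -0.  -0.9] w 0.0616
```

View pics/d5.png

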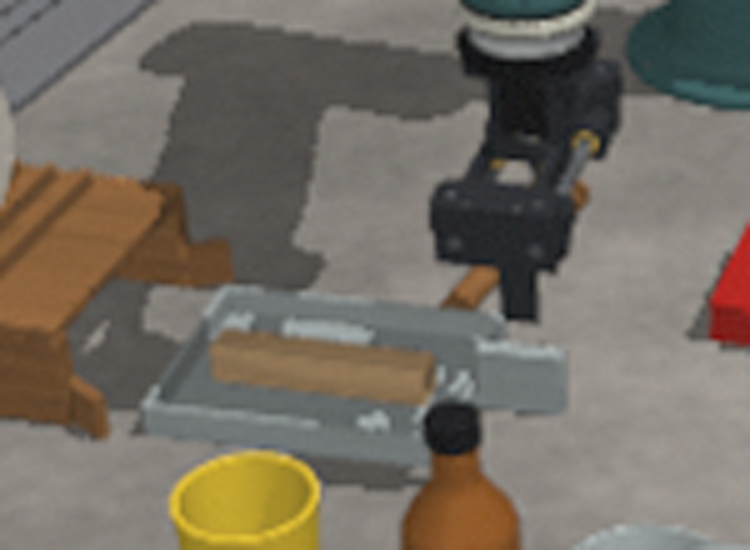

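View pics/d5b.png

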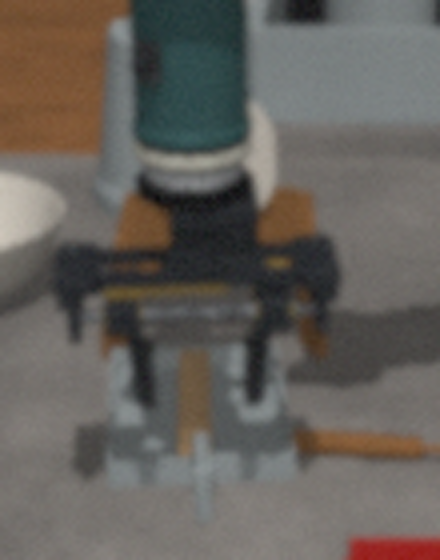

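```bash
python3 - <<'E'
from h import *
crop("w10",150,0,110,90,6.5,"d6");crop("s8w",120,10,110,120,5,"d7")
E
```

```text
(no output)
```

View pics/d6.png

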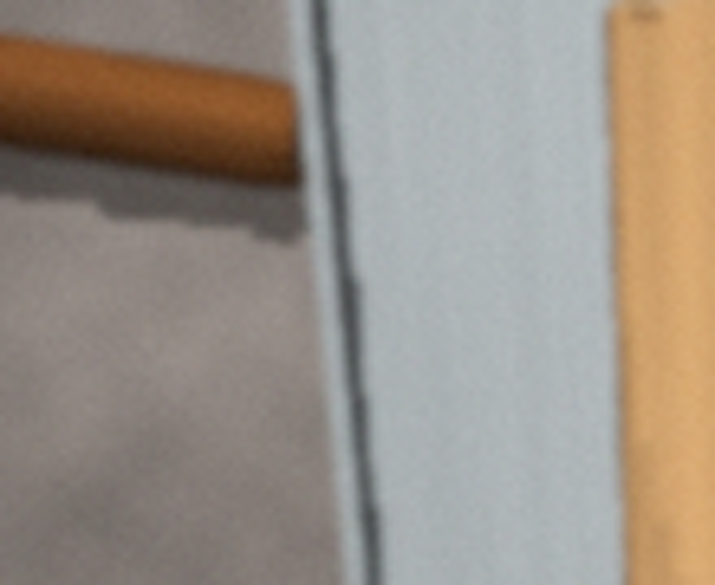

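View pics/d7.png

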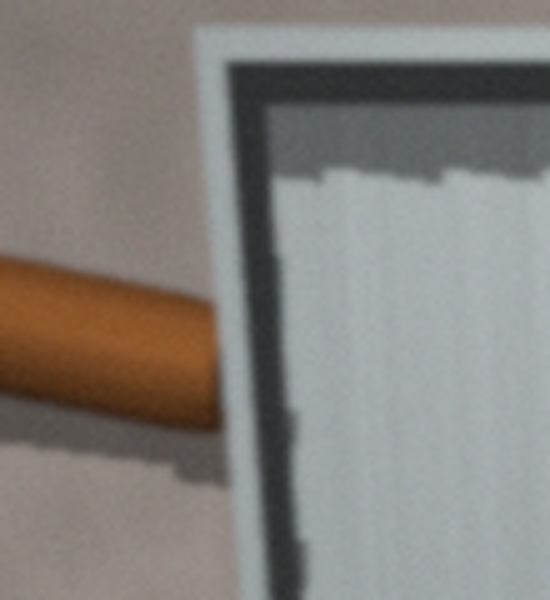

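The spoon's handle end lies right against the tray's −x wall, so I'll shift the tray clear first and enter the bay with a small opposite yaw. Grip the tab now.

```bash
python3 - <<'E'
from h import *
c=load("s8w");print(at(c,163.4,70.5,.008),at(c,163.8,95,.008),at(c,163.5,83,.022))
y0=np.radians(97.4);print(rows([.5266,.0147,.032],Rt(y0)))
E
```

```text
[ 0.46164594 -0.06520611  0.008     ] [ 0.46264762 -0.08293207  0.008     ] [ 0.466995   -0.07555946  0.022     ]
[ 1.10e+00 -8.00e-01  7.95e+01  7.00e-04  1.00e-04 -8.00e-04]
```

```bash
python3 -m creep '[[[1,-1,40,0,0,0,0.5],[1,-1,65,0,0,0,0.5],[1,-1,79,0,0,0,0.5],[1,-1,79,0,0,0,0.6],[1,-1,79,0,0,0,0.95],[1,-1,79,0,0,0,0.95],[1,-1,79,0,0,0,0.95],[1,-1,79,0,0,0,0.95]]]' 25; python3 - <<'E'
from h import *
st()
E
```

```text
time_s: 17.3
tcp_pos: [0.5266, 0.0144, 0.18]
orientation: [2.074, 2.358, 0.002]
contact_force: [-1.3, 1.0, 5.9]
width: 0.012
t 17.3 gp [0.5268 0.0144 0.033 ] Rz [ 0.002 -0.    -1.   ] yawx 97.34 F [-1.3  1.   5.9] w 0.012
```

```bash
python3 - <<'E'
from h import *
st()
y0=np.radians(97.4);z=.033;g0=[.5268,.0146,z];R0=Rt(y0)
for g,y in[((.531,.0146),97.4),((.5368,.0146),97.4),((.5420,.010),93.2),((.5474,.003),89)]:
    print(rows([*g,z],Rt(np.radians(y)),g0,R0))
E
```

```text
t 17.3 gp [0.5268 0.0144 0.033 ] Rz [ 0.002 -0.    -1.   ] yawx 97.34 F [-1.3  1.   5.9] w 0.012
[-0.5  4.2  0.   0.   0.   0. ]
[-1.3  9.9  0.   0.   0.   0. ]
[-6.5    14.5     0.      0.      0.      0.0733]
[-14.2     18.9     -0.       0.       0.       0.1466]
```

```bash
python3 -m creep '[[[-0.5,4,0,0,0,0,0.95],[-1.3,10,0,0,0,0,0.95],[-4,12,0,0,0,0.037,0.95],[-6.5,14.5,0,0,0,0.073,0.95],[-10,16.7,0,0,0,0.11,0.95],[-14,19,0,0,0,0.147,0.95],[-14,19,0,0,0,0.147,0.95],[-14,19,0,0,0,0.147,0.95]]]' 40; python3 - <<'E'
from h import *
st()
snap("scene","s12");snap("side","s12b");snap("wrist","s12w")
crop("s12",70,130,170,110,4.6,"d8");crop("s12b",200,60,110,140,4,"d8b")
E
```

```text
time_s: 18.3
tcp_pos: [0.5478, 0.0033, 0.1799]
orientation: [2.241, 2.199, 0.004]
contact_force: [1.7, 3.2, 4.9]
width: 0.0118
t 18.3 gp [0.5482 0.0034 0.0329] Rz [ 0.003  0.001 -1.   ] yawx 88.92 F [1.7 3.2 4.9] w 0.0118
```

View pics/d8.png

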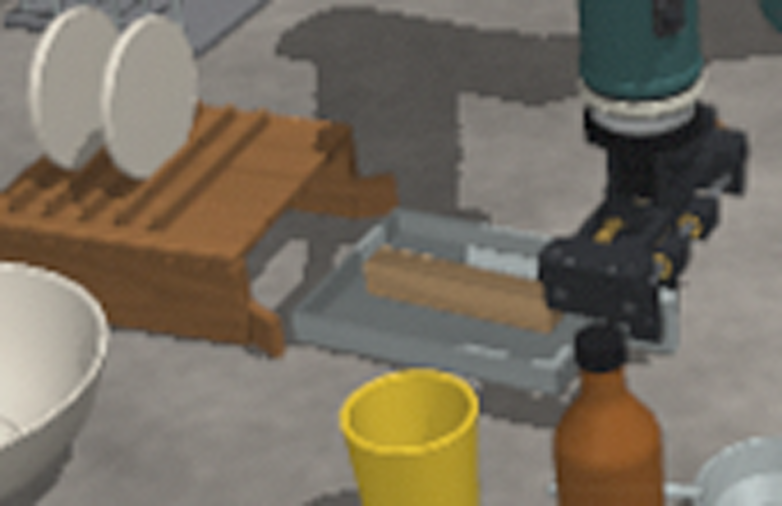

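View pics/d8b.png

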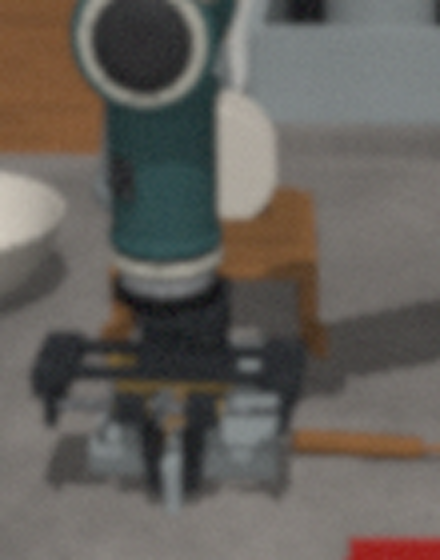

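```bash
python3 - <<'E'
from h import *
c=load("s12");f=lambda u,v:(70+(u+.5)/4.6-.5,130+(v+.5)/4.6-.5)
a=at(c,*f(297,315),.022);b=at(c,*f(396,211),.022);print(a,b,(a+b)/2)
a=at(c,*f(247,262),.072);b=at(c,*f(353,127),.072);print('deck',a,b,(a+b)/2)
y0=np.radians(89);z=.033;g0=[.5476,.0032,z];R0=Rt(y0)
for g,y in[((.549,-.035),89),((.549,-.047),89),((.540,-.0675),91.5),((.5308,-.0875),94)]:
    print(rows([*g,z],Rt(np.radians(y)),g0,R0))
E
```

```text
[ 0.61707371 -0.22142796  0.022     ] [ 0.48047233 -0.22052561  0.022     ] [ 0.54877302 -0.22097678  0.022     ]
deck [ 0.63571082 -0.23865501  0.072     ] [ 0.45849702 -0.25956219  0.072     ] [ 0.54710392 -0.2491086   0.072     ]
[-38.2   2.1   0.    0.    0.    0. ]
[-50.2   2.3   0.    0.    0.    0. ]
[-7.08e+01 -6.40e+00  0.00e+00  0.00e+00  0.00e+00 -4.36e-02]
[-9.10e+01 -1.52e+01  0.00e+00  0.00e+00  0.00e+00 -8.73e-02]
```

```bash
python3 -m creep '[[[-8,0.5,0,0,0,0,0.95],[-16,1,0,0,0,0,0.95],[-24,1.2,0,0,0,0,0.95],[-31,1.5,0,0,0,0,0.95],[-38,2,0,0,0,0,0.95],[-45,2,0,0,0,0,0.95],[-50,2,0,0,0,0,0.95],[-50,2,0,0,0,0,0.95]]]' 40; python3 - <<'E'
from h import *
st()
snap("scene","s13");snap("side","s13b")
crop("s13",70,130,170,110,4.6,"d9");crop("s13b",200,60,110,140,4,"d9b")
E
```

```text
time_s: 19.45
tcp_pos: [0.5484, -0.0466, 0.18]
orientation: [2.243, 2.199, 0.003]
contact_force: [-0.5, 5.1, 8.1]
width: 0.0116
t 19.45 gp [ 0.5486 -0.0464  0.033 ] Rz [ 0.002  0.001 -1.   ] yawx 88.88 F [-0.5  5.1  8.1] w 0.0116
```

View pics/d9.png

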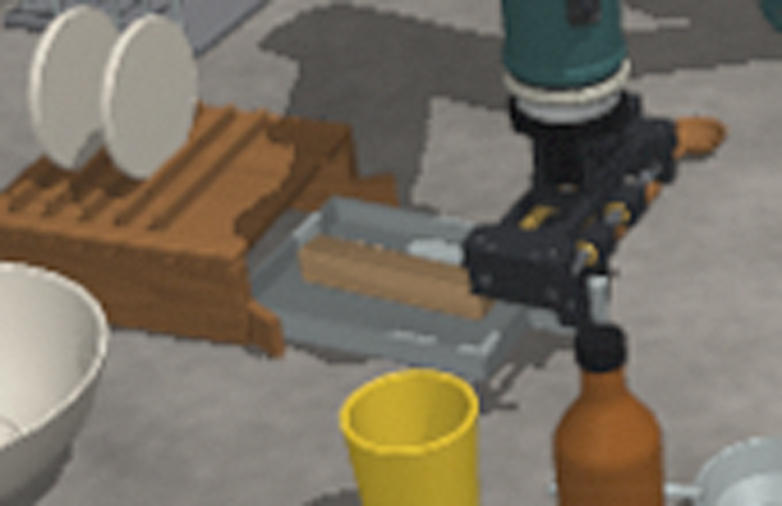

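View pics/d9b.png

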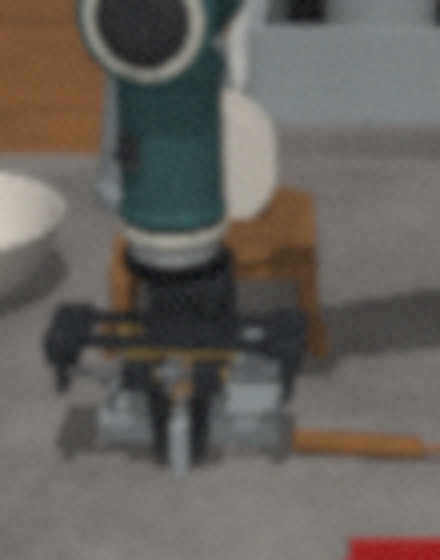

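```bash
python3 - <<'E'
from h import *
y0=np.radians(88.95);z=.033;g0=[.5488,-.0467,z];R0=Rt(y0)
for g,y in[((.549,-.060),89),((.540,-.077),91.5),((.5311,-.0924),94),((.5329,-.117),94)]:
    print(rows([*g,z],Rt(np.radians(y)),g0,R0))
E
```

```text
[-1.33e+01  4.00e-01 -0.00e+00  0.00e+00  0.00e+00 -9.00e-04]
[-30.5     -8.2     -0.       0.       0.      -0.0445]
[-46.     -16.9      0.       0.       0.      -0.0881]
[-70.6    -14.6      0.       0.       0.      -0.0881]
```

```bash
python3 -m creep '[[[-7,0,0,0,0,0,0.95],[-13,0,0,0,0,0,0.95],[-22,-4,0,0,0,-0.022,0.95],[-30.5,-8,0,0,0,-0.044,0.95],[-38,-12.5,0,0,0,-0.066,0.95],[-46,-17,0,0,0,-0.088,0.95],[-58,-15.8,0,0,0,-0.088,0.95],[-58,-15.8,0,0,0,-0.088,0.95]]]' 40; python3 - <<'E'
from h import *
st()
snap("scene","s14");snap("side","s14b")
crop("s14",70,130,170,110,4.6,"e1");crop("s14b",200,60,110,140,4,"e1b")
E
```

```text
time_s: 20.55
tcp_pos: [0.5313, -0.1049, 0.1799]
orientation: [2.143, 2.296, 0.002]
contact_force: [-0.7, 3.7, 8.2]
width: 0.0116
t 20.55 gp [ 0.5315 -0.1049  0.0329] Rz [ 0.001  0.    -1.   ] yawx 93.93 F [-0.7  3.7  8.2] w 0.0116
```

View pics/e1.png

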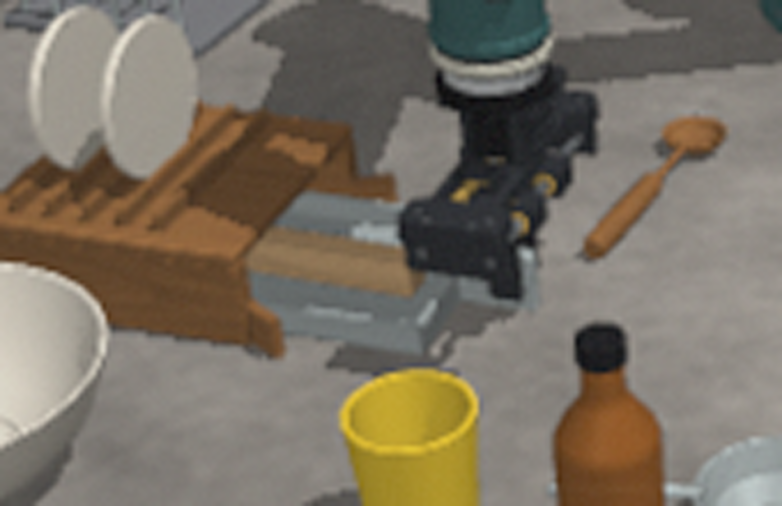

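View pics/e1b.png

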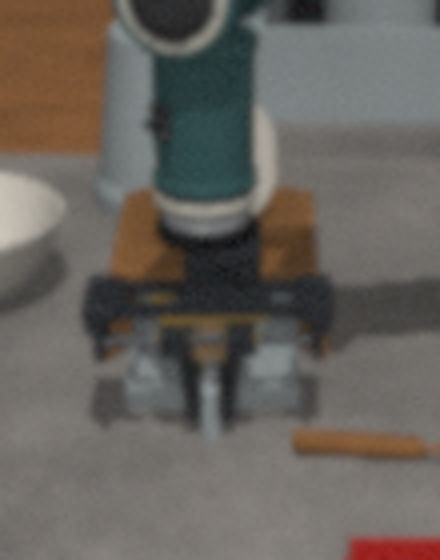

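```bash
python3 -m creep '[[[-12,0,0,0,0,0,0.95],[-24,0,0,0,0,0,0.95],[-36,0,0,0,0,0,0.95],[-48,0,0,0,0,0,0.95],[-60,0,0,0,0,0,0.95],[-70,0,0,0,0,0,0.95],[-80,0,0,0,0,0,0.95],[-85,0,0,0,0,0,0.95]]]' 40; python3 - <<'E'
from h import *
st()
E
```

```text
time_s: 21.65
tcp_pos: [0.537, -0.1885, 0.18]
orientation: [-2.143, -2.294, -0.003]
contact_force: [-0.7, 10.0, 11.6]
width: 0.0119
t 21.65 gp [ 0.537  -0.1881  0.033 ] Rz [ 0.     0.003 -1.   ] yawx 93.9 F [-0.7 10.  11.6] w 0.0119
```

```bash
python3 -m creep '[[[-2,0,0,0,0,0,0.95],[-4,0,0,0,0,0,0.95],[-6,0,0,0,0,0,0.95],[-8,0,0,0,0,0,0.95],[-9,0,0,0,0,0,0.95],[-10,0,0,0,0,0,0.95],[-11,0,0,0,0,0,0.95],[-11,0,0,0,0,0,0.95]]]' 40; python3 - <<'E'
from h import *
st()
E
```

```text
time_s: 22.65
tcp_pos: [0.5377, -0.1991, 0.1799]
orientation: [-2.143, -2.295, -0.003]
contact_force: [-0.7, 9.8, 10.3]
width: 0.0117
t 22.65 gp [ 0.5376 -0.1986  0.0329] Rz [-0.     0.003 -1.   ] yawx 93.93 F [-0.7  9.8 10.3] w 0.0117
```

```bash
python3 -m creep '[[[-1,0,0,0,0,0,0.95],[-2,0,0,0,0,0,0.95],[-3,0,0,0,0,0,0.95],[-4,0,0,0,0,0,0.95],[-5,0,0,0,0,0,0.95],[-6,0,0,0,0,0,0.95],[-6,0,0,0,0,0,0.95],[-6,0,0,0,0,0,0.95]]]' 40; python3 - <<'E'
from h import *
st()
E
```

```text
time_s: 23.65
tcp_pos: [0.5381, -0.2037, 0.1799]
orientation: [-2.142, -2.293, -0.006]
contact_force: [-0.7, 16.9, 13.8]
width: 0.012
t 23.65 gp [ 0.5379 -0.2029  0.0329] Rz [-0.001  0.006 -1.   ] yawx 93.9 F [-0.7 16.9 13.8] w 0.012
```

```bash
python3 -m creep '[[[-1,0,0,0,0,0,0.95],[-2,0,0,0,0,0,0.95],[-3,0,0,0,0,0,0.95],[-3,0,0,0,0,0,0.95],[-3,0,0,0,0,0,0.95],[-3,0,0,0,0,0,0.95],[-3,0,0,0,0,0,0.95],[-3,0,0,0,0,0,0.95]]]' 40; python3 - <<'E'
from h import *
st()
snap("scene","s15");snap("side","s15b")
crop("s15",70,130,170,110,4.6,"e2");crop("s15b",200,60,110,140,4,"e2b")
E
```

```text
time_s: 24.65
tcp_pos: [0.5382, -0.2045, 0.1799]
orientation: [-2.14, -2.289, -0.009]
contact_force: [0.6, 26.2, 17.1]
width: 0.0116
t 24.65 gp [ 0.5379 -0.203   0.0329] Rz [-0.002  0.01  -1.   ] yawx 93.85 F [ 0.6 26.2 17.1] w 0.0116
```

View pics/e2.png

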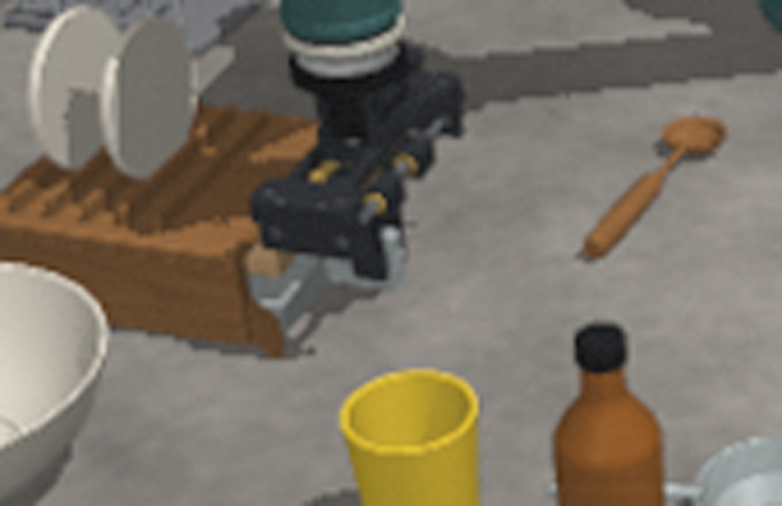

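View pics/e2b.png

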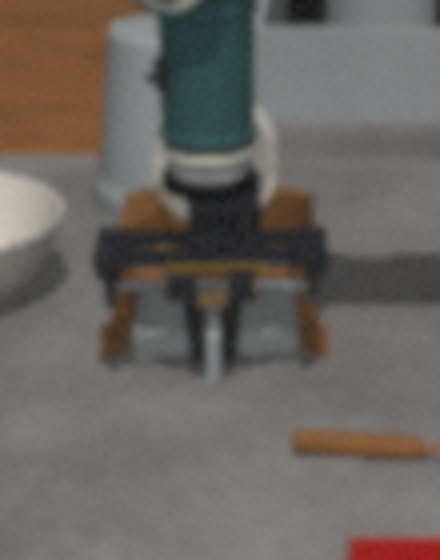

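```bash
python3 -m creep '[[[2,0,0,0,0,0,0.95],[2,0,0,0,0,0,0.6],[2,0,0,0,0,0,0.5],[2,0,0,0,0,0,0.5],[2,0,0,0,0,0,0.5],[2,0,0,0,0,0,0.5],[2,0,-50,0,0,0,0.5],[2,0,-110,0,0,0,0.5]]]' 40; python3 - <<'E'
from h import *
st()
E
python3 -m creep '[[[0,0,-60,0,0,0,0.5],[0,0,-120,0,0,0,0.5],[0,0,-155,0,0,0,0.5],[-30,0,-155,0,0,0,0.5],[-60,0,-155,0,0,0,0.5],[-60,0,-155,0,0,0,0.5],[-60,0,-155,0,0,0,0.5],[-60,0,-155,0,0,0,0.5]]]'; python3 - <<'E'
from h import *
st()
snap("scene","s16");snap("side","s16b");snap("wrist","w16")
crop("s16",70,130,170,110,4.6,"e3");crop("w16",140,60,190,160,4,"e4")
E
```

```text
time_s: 25.75
tcp_pos: [0.537, -0.2073, 0.2882]
orientation: [-2.141, -2.293, 0.002]
contact_force: [0.1, -0.3, -0.6]
width: 0.0442
t 25.75 gp [ 0.5364 -0.207   0.1412] Rz [-0.004  0.002 -1.   ] yawx 93.94 F [ 0.1 -0.3 -0.6] w 0.0442
time_s: 26.75
tcp_pos: [0.542, -0.2666, 0.4437]
orientation: [-2.142, -2.297, -0.0]
contact_force: [0.6, -0.2, -0.2]
width: 0.0443
t 26.75 gp [ 0.5419 -0.2665  0.2967] Rz [-0.     0.001 -1.   ] yawx 93.99 F [ 0.6 -0.2 -0.2] w 0.0443
```

View pics/e3.png

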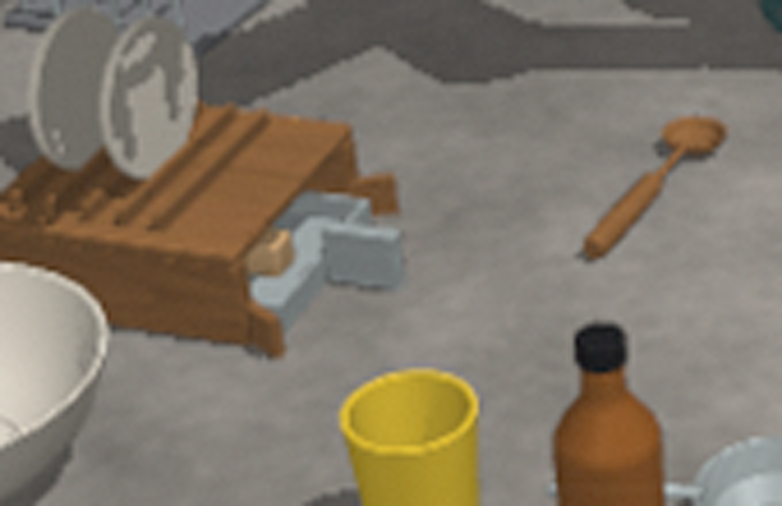

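View pics/e4.png

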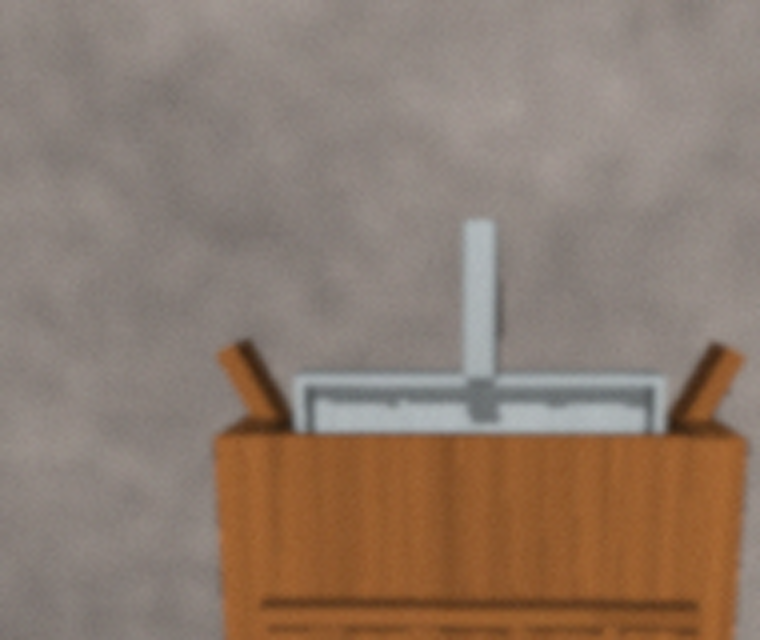

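View pics/s16b.png

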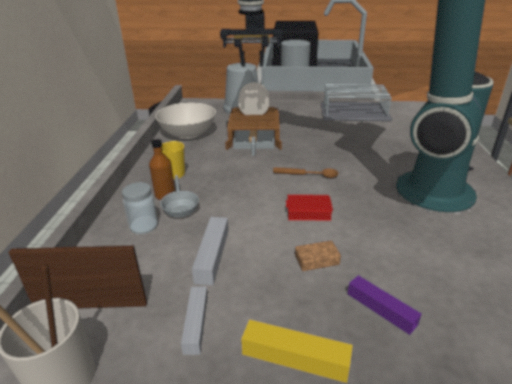

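View pics/s16.png

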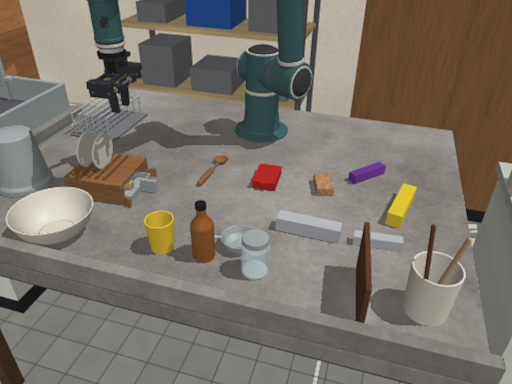

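```bash
python3 - <<'E'
from h import *
c=load("w16");f=lambda u,v:(140+(u+.5)/4-.5,60+(v+.5)/4-.5)
ax=np.array([-np.sin(np.radians(4)),np.cos(np.radians(4)),0])
D=[at(c,*f(u,v),.072) for u,v in[(216,437),(746,437)]];m=(D[0]+D[1])/2;print('deck mid',m)
print('tab tip',(at(c,*f(480,219),.045)-m)@ax,'tray wall',(at(c,*f(480,374),.022)-m)@ax)
a,b=at(c,*f(295,374),.022),at(c,*f(668,374),.022);d=b-a;print('tray yaw',np.degrees(np.arctan2(d[1],d[0])),'stand',np.degrees(np.arctan2(*(D[1]-D[0])[[1,0]])))
A=load("scene0")
i0=cv2.imread("pics/s11.png").astype(int);i1=cv2.imread("pics/s16.png").astype(int)
i00=cv2.imread("pics/scene0.png").astype(int);dd=np.abs(i1-i00).sum(2)>90
for n,(u,v,w,h) in dict(spoon=(195,150,35,35),soap=(248,160,40,32),jar=(238,228,35,50),strainer=(218,225,35,28),bottle=(188,200,30,65),cup=(143,210,35,45),cork=(310,170,28,28)).items(): print(n,dd[v:v+h,u:u+w].sum())
E
```

```text
deck mid [ 0.5420379  -0.25629229  0.072     ]
tab tip 0.07087834104765667 tray wall 0.01596588726160747
tray yaw 4.021920930660984 stand 4.02363833335817
spoon 55
soap 0
jar 1
strainer 0
bottle 37
cup 1
cork 0
```

```bash
python3 - <<'E'
from h import *
a=cv2.imread("pics/scene0.png")[145:190,185:235];b=cv2.imread("pics/s16.png")[145:190,185:235]
cv2.imwrite("pics/e5.png",cv2.resize(np.hstack([a,b]),None,fx=7,fy=7,interpolation=cv2.INTER_CUBIC))
E
```

```text
(no output)
```

View pics/e5.png

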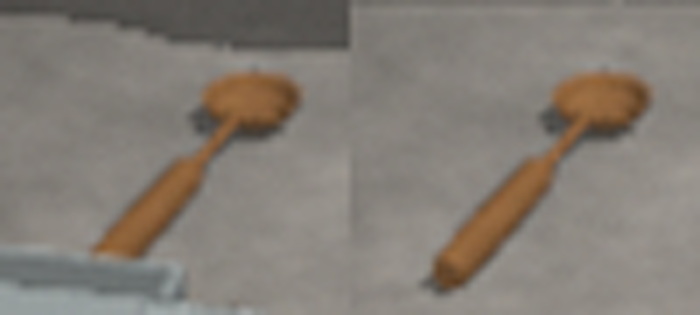

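The spoon has not moved; the difference there is only the tray having gone. Handing in.

```bash
python3 - <<'E'
from h import *
print(ctrl.hand_in()); st()
E
```

```text
the job is handed in; nothing more can be done
None
the job is handed in; nothing more can be done
```

I finished every step of the job in the order asked and handed it in at about 27 s of the 61 s allowed.

- **Tube and muddler:** I tipped the tube mouth down to 42° until the muddler came to rest against the slab. I then levelled the tube, laid it flat and let go with about 60 mm of the muddler showing. I drew the muddler out by that end and laid it flat in the tray. The tube lies flat on the slab close to where it started.
- **Tray:** I gripped the tab, steered the tray clear of the spoon, whose handle end lay against the tray's side wall, and slid it in until it stopped on the back wall. The push force rose to 26 N in y with no further movement, and I let go after easing back slightly.

**Last checks**
- The tray's yaw matches the stand's at 4.0°. Its tab tip measures 71 mm outside the bay mouth against 70 expected, and its end wall 16 mm against 15. That 1 mm is within the cameras' accuracy, though I cannot rule out a small spring-back.
- The muddler's end is visible lying flat inside the tray.
- The spoon matches its starting picture, and the soap dish, jar, cup, strainer and cork block show no change. The bottle differs by a few pixels, probably because the tray is no longer behind it; I did not check that closely.
- The gripper was clear of everything.

The fixed scene and side cameras disagreed by up to about 10 mm in x. I used the wrist camera for the final positions of the tube, tray and stand.

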